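# Sort the delivered fruit into the prep tubs

## Task

Sort the five fruits lying loose on the bench: the two pears go into the clear tub that already holds a pear, the two sound peaches into the clear tub that already holds a peach, and the peach with the brown rotten spot into the metal tub. Fruit bruises, so set each one down gently on the floor of its tub, never dropping it, knocking it about or piling it on another, and leave the pears standing upright. Leave the petal jar and the berry pot where they stand.

Things in the scene. Friction and masses are not known exactly. Their poses are not given: they have to be found in the camera images.
- pear_1: A sound yellow-green pear, loose on the bench, standing on its flat base (30 mm across) with the brown stalk up: round, widest 56 mm across, narrowing to a neck, 76 mm tall plus a 12 mm stalk. Origin on its axis at the widest height, 28 mm above the base; z points up to the stalk. About 0.1 kg.
- pear_2: A sound yellow-green pear, loose on the bench, standing on its flat base (30 mm across) with the brown stalk up: round, widest 56 mm across, narrowing to a neck, 76 mm tall plus a 12 mm stalk. Origin on its axis at the widest height, 28 mm above the base; z points up to the stalk. About 0.1 kg. (Like pear_1.)
- peach_1: A sound peach, orange with a red blush, loose on the bench: round, 60 mm across and 56 mm high, with a small flat base (22 mm across). Origin at its centre, 28 mm above the base; any turn about the vertical is alike. About 0.11 kg.
- peach_2: Another sound peach, orange with a red blush, loose on the bench: round, 60 mm across and 56 mm high, with a small flat base (22 mm across). Origin at its centre, 28 mm above the base; any turn about the vertical is alike. About 0.11 kg.
- rotten_peach: A spoiled peach, dull orange with a dark brown rotten spot about 35 mm across (greyish in its middle) on top, loose on the bench: round, 60 mm across and 56 mm high, with a small flat base (22 mm across). Origin at its centre, 28 mm above the base; any turn about the vertical is alike. About 0.11 kg.
- pear_tub: Clear plastic open tub, 150 (its x) x 230 (its y) x 70 mm high, walls and floor 4 mm, fixed; origin at the centre of its underside. A loose pear like the others stands in it already, on the middle line (within 12 mm), 64 to 78 mm towards the tub's +y end; there is room for one more at the centre and one 72 mm towards -y, if the fingers close along the tub's x.
- peach_tub: Clear plastic open tub, 150 (its x) x 230 (its y) x 70 mm high, walls and floor 4 mm, fixed; origin at the centre of its underside. A loose peach like the others lies in it already, on the middle line (within 12 mm), 64 to 78 mm towards the tub's -y end; there is room for one more at the centre and one 72 mm towards +y, if the fingers close along the tub's x.
- reject_tub: Bare silvery metal open tub, 150 (its x) x 230 (its y) x 70 mm high, walls and floor 4 mm, fixed; origin at the centre of its underside. For spoiled fruit; empty.
- petal_jar: Bystander: closed jar of yellow petals with a white lid, 78 mm across, 135 mm high; origin at the centre of its underside. Loose.
- berry_pot: Bystander: low pot of dark berries with a white lid, 96 mm across, 55 mm high; origin at the centre of its underside. Loose.
Mind the look-alikes: they are no part of the job. Leave any blue, purple or turquoise look-alike of the peach_1 alone.

How it is judged:
By the outcome, as a careful person would: the job done as asked, in the order asked, and still so for the second after the job is handed in, with the robot touching nothing.
It also fails if it takes over 128 s, if anything falls off the work surface, if the arm or the gripper's body presses on something with over 40 N, if the wrist force passes 120 N, or if a joint passes its speed limit or range.

## Robot

A 7-joint arm with a two-finger parallel gripper is mounted at the origin on the work surface. World frame = base frame: x ahead of the robot, y to its left, z up, the work surface at z = 0. Lengths are in m, angles in rad, forces in N, time in s.
With the tool pointing down it reaches from about 0.4 to 0.85 m from the base axis. Payload 10.4 kg.
Tool frame: the origin (TCP) lies at the very end of the fingers, on their centre line; the grasp point (between the pads) lies 19 mm behind it; z points along the fingers, y is the line along which they close (so a half turn about z gives the same grasp; the last joint's range is limited). The gripper opens to 85 mm and grips with 20 to 120 N. Pads are 22 mm wide; open, the fingers measure 114 mm over their backs; the gripper's body (76 mm by 85 mm) begins 54 mm behind the grasp point. The pads swing forward as they close: fully open they stand 13 mm farther back than shut.
Start: joints at [1.107, 0.332, -0.065, 1.46, 0.022, 1.35, -0.088], TCP at [0.267, -0.565, 0.231] pointing down, gripper open.
Joint ranges: [-2.6, 2.6], [-0.5, 2.12], [-1.47, 1.34], [0.16, 2.42], [-1.27, 4.41], [0.06, 2.06], [-2.6, 2.6]. Speed limits (rad/s): [2.22, 2.22, 2.79, 2.79, 3.14, 3.14, 3.14].

## Interface

Orientations are given as a unit quaternion [x, y, z, w].
In Python, from workcell import manip, optics gives the robot as it stands.
- The arm moves only by the tool jog_arm, never from a script. Its arguments are lists of equal length, an entry for each row: "dr": the turn, a rotation vector about the tool's x, y, z normalised to -1 to 1, where 1 is 4 degrees, a list of three; "translation": the shift along the tool's x, y, z normalised to -1 to 1, where 1 is 0.025 m, a list of three; "jaw": the opening, from 0 (shut) to 1 (fully open). A call has 1 to 10 rows; each row shifts and turns the commanded pose from where the row before left it, along the tool's axes as they then stand; what a row does not reach is not made up. A row lasts 1/10 s, in which the tool goes at most 50 mm and 8.59 degrees, less where a joint would pass 70% of its speed; a pose out of reach is approached as far as the arm can. A call with a number of a shift or a turn outside -1 to 1 is refused whole. A call with a gripper value outside its range is refused whole. The fingers move at their own pace and stop on an object; "squeeze" is the grip in N (left out, the last holds). Time passes only in rows, so rows that do not move let the fingers close. It gives the time, the measured TCP pose, the force, the opening and the grip force at its end, in the units of the state.
- manip.get_obs(): the state, without advancing time (a new reading comes with each control period).
- optics.camera(name): name is "scene" or "top"; returns a dict with "color" (480x640x3 uint8, red, green, blue), "mtx" (3x3 intrinsics, pixels), "R" (3x3) and "t" (3): a world point X has camera coordinates R X + t. Camera axes: x right, y down, z forward; pixel columns grow to the right and rows downward; lengths in m; the calibration is good to about 2 mm. A picture is of the moment at which its call begins. There is no depth.
- manip.hand_in(): hands the job in; it is judged then, once.
The state is a dict: "clock": time; "joint_pos": joint angles; "joint_velocities": joint speeds; "tau": joint torques, N m; "position": TCP position; "ee_rot": TCP orientation; "ft_force": force on the tool from outside, world axes, zero at the start; "torque": the same for the moment, N m; "grip_width": opening from 0.0 (shut) to 1.0 (fully open); "grasp_force": force on a finger pad.
Only numpy, scipy, OpenCV 4.12 (cv2) and the standard library are available. Lean on these libraries where they do the work, as an engineer would, in place of code of your own. Each camera call takes 0.05 s, during which the arm holds its last target. There are 200 camera calls.

## Working session

There is one attempt and no reset: what is moved stays moved. The work goes in short steps, Python scripts to look and compute and a tool call to move; the robot and the scene stay as the last step left them, time stands still between calls to the robot, and variables do not carry over. Pictures are saved under pics/ and viewed, at most 14 in all, crops included, and the job is handed in when it is done.

Besides the shell and the picture viewer there is one more tool, called after "Emit:" as name(argument=value, ...), one argument or row to a line, values as JSON. jog_arm: Moves the arm, as the interface text tells. Scaled input: -1 to 1 covers 0.025 m each way for a shift and 4 degrees each way for a turn. Its arguments: {"type":"object","properties":{"dr":{"type":"array","items":{"type":"array","items":{"type":"number"}}},"translation":{"type":"array","items":{"type":"array","items":{"type":"number"}}},"jaw":{"type":"array","items":{"type":"number"}},"squeeze":{"type":"number"}},"required":["dr","translation","jaw"]}

```bash
mkdir -p pics
python3 - <<'E'
from workcell import manip, optics
import cv2
print(manip.get_obs())
for n in ("top","scene"):
    c=optics.camera(n); cv2.imwrite(f"pics/{n}0.png",c["color"][:,:,::-1]); print(n,c["mtx"].tolist(),c["R"].tolist(),c["t"].tolist())
E
```

```text
{'clock': 0.0, 'joint_pos': array([ 1.10740475,  0.33287073, -0.06468594,  1.46091964,  0.02160273,
        1.34992818, -0.08850548]), 'joint_velocities': array([-1.16430965e-03,  9.40563022e-04,  6.63943302e-04,  5.29421584e-04,
       -5.03719874e-04,  8.75146177e-04,  4.86453213e-05]), 'tau': array([-2.68947595e-03, -6.25455809e+01,  4.74315241e-02, -3.91606414e+01,
        1.59087055e-02,  1.00617937e-02, -1.62662045e-04]), 'position': array([ 0.26648587, -0.56492576,  0.23052697]), 'ee_rot': array([ 9.75810492e-01,  2.18616953e-01, -1.92337179e-04, -6.88855081e-04]), 'ft_force': array([-0.09065432,  0.26036079,  0.66411498]), 'torque': array([0.00106122, 0.00614187, 0.03697746]), 'grasp_force': 0.0, 'grip_width': 1.0039624198813235}
top [[542.9721436749377, 0.0, 317.3081432563438], [0.0, 542.9721436749377, 235.22408750293184], [0.0, 0.0, 1.0]] [[0.002812886241853466, -0.9999540134540216, 0.00916835035243325], [-0.9911439010737866, -0.004005090726376216, -0.13273178448476144], [0.13276240068342415, -0.008713795124288074, -0.9911095876538101]] [-0.005831506670866023, 0.44574080946035394, 1.2516481989598633]
scene [[451.86493420162145, 0.0, 324.38863097120816], [0.0, 451.86493420162145, 241.51623760844853], [0.0, 0.0, 1.0]] [[0.5314530388890297, 0.8470854449204979, 0.001979004663416103], [0.6646747027268707, -0.4155597613611194, -0.6209006557352278], [-0.5251335135092424, 0.3312949346750291, -0.7838867643021579]] [-0.24657438240132817, -0.24720197705732852, 1.3193649155865166]
```

View pics/top0.png

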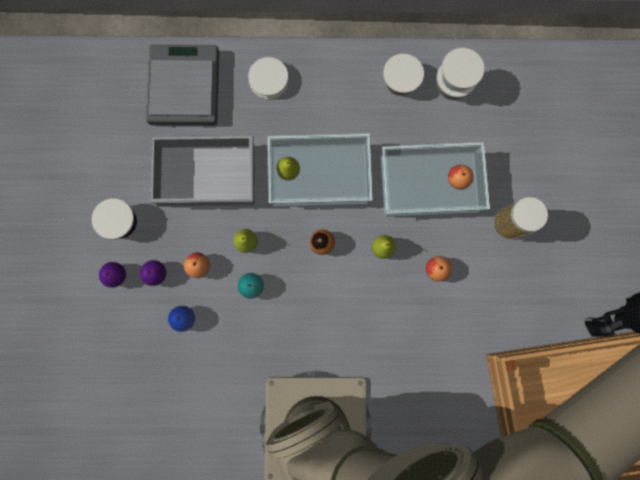

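View pics/scene0.png

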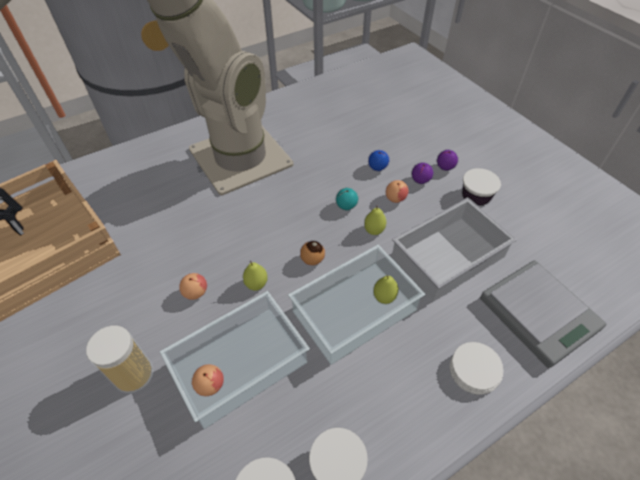

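The top view shows the loose peaches at (197,265) and (439,268), the rotten one at (321,242), and the loose pears at (245,241) and (384,247). The tubs are reject at (203,170), pear at (320,169) and peach at (435,180). Blue, purple and turquoise look-alikes lie to the left. The scene view agrees.

```bash
cat > h.py <<'E'
import numpy as np, cv2
from workcell import manip, optics
def ray(c,uv,z):
    d=np.linalg.inv(c["mtx"])@np.array([*uv,1.]); C=-c["R"].T@c["t"]; d=c["R"].T@d
    return C+d*(z-C[2])/d[2]
def proj(c,X):
    p=c["mtx"]@(c["R"]@np.asarray(X)+c["t"]); return p[:2]/p[2]
def blobs(c,kind,amin=150):
    h=cv2.cvtColor(c["color"],cv2.COLOR_RGB2HSV)
    if kind=="pear": m=cv2.inRange(h,(22,120,40),(42,255,255))
    else: m=cv2.inRange(h,(0,120,40),(19,255,255))|cv2.inRange(h,(170,120,40),(180,255,255))
    m=cv2.morphologyEx(m,cv2.MORPH_CLOSE,np.ones((3,3)))
    out=[]
    for k in cv2.findContours(m,cv2.RETR_EXTERNAL,cv2.CHAIN_APPROX_NONE)[0]:
        if amin<cv2.contourArea(k)<1500:
            (x,y),r=cv2.minEnclosingCircle(k); out.append((x,y,r,cv2.contourArea(k)))
    return out
E
python3 - <<'E'
from h import *
T=optics.camera("top"); S=optics.camera("scene")
print("cam",-T["R"].T@T["t"])
for k,z in (("pear",.032),("peach",.028)):
    for n,c in (("top",T),("scene",S)):
        for b in blobs(c,k): print(k,n,np.round(b,1),ray(c,b[:2],z).round(4))
im=cv2.resize(T["color"][120:230,140:500,::-1],None,fx=2.2,fy=2.2,interpolation=cv2.INTER_CUBIC)
cv2.imwrite("pics/tubs.png",im)
im=cv2.resize(T["color"][125:220,375:495,::-1],None,fx=6,fy=6,interpolation=cv2.INTER_CUBIC)
cv2.imwrite("pics/tubp.png",im)
E
```

```text
cam [0.27563787 0.0068606  1.29973797]
pear top [383.4 246.2  11.4 365. ] [ 0.4199 -0.1599  0.032 ]
pear top [245.  240.   11.4 365. ] [0.4334 0.1656 0.032 ]
pear top [287.8 167.7  11.  336. ] [0.6084 0.0668 0.032 ]
pear scene [385.5 289.5  13.  417.5] [0.6057 0.0706 0.032 ]
pear scene [253.5 276.5  13.  409. ] [ 0.4198 -0.1613  0.032 ]
pear scene [374.5 221.   12.5 344.5] [0.4302 0.1683 0.032 ]
peach top [628.5 470.   13.8 195. ] [-0.083  -0.7045  0.028 ]
peach top [438.4 268.   12.8 449. ] [ 0.3695 -0.289   0.028 ]
peach top [196.  265.   12.6 444. ] [0.3745 0.2795 0.028 ]
peach top [321.9 241.8  12.1 424.5] [ 0.4303 -0.0153  0.028 ]
peach top [460.  176.9  12.2 422. ] [ 0.5888 -0.3469  0.028 ]
peach scene [207.5 380.3  15.  312. ] [ 0.587  -0.3445  0.028 ]
peach scene [192.6 285.7  12.9 178.5] [ 0.3672 -0.2869  0.028 ]
peach scene [312.  252.6  11.5 344. ] [ 0.4295 -0.0129  0.028 ]
peach scene [396.8 191.5  10.4 204. ] [0.3752 0.2813 0.028 ]
peach scene [ 57.5 178.5  17.7 214. ] [-0.15   -0.4666  0.028 ]
peach scene [155.7  35.7  14.6 440.5] [-0.7566  0.0165  0.028 ]
peach scene [ 33.5  61.   61.9 590. ] [-0.8113 -0.4072  0.028 ]
```

View pics/tubs.png

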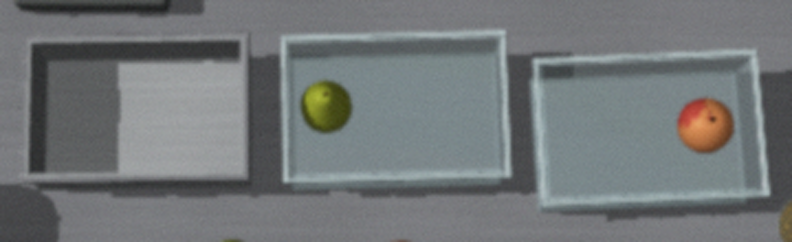

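View pics/tubp.png

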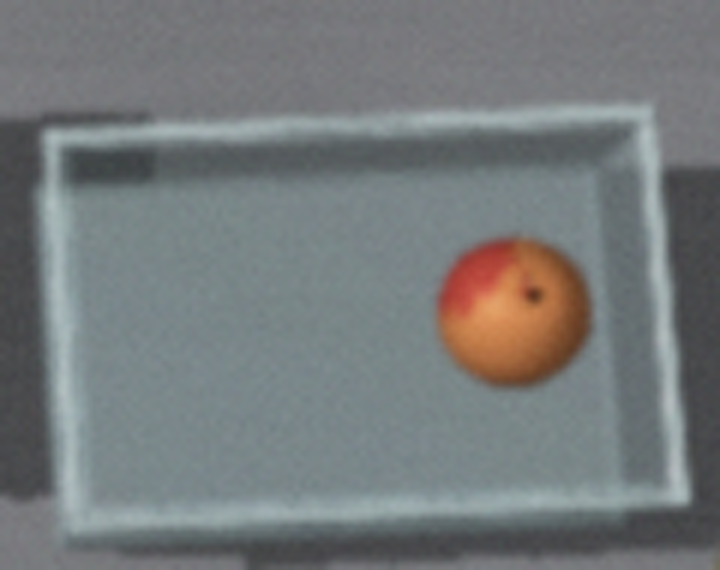

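The crops show the three rims clearly and give the corners below. The peach tub is turned a few degrees.

Run:
```python
from h import *
T=optics.camera("top")
tubs=dict(peach=[(382,146.7),(484.2,142.2),(490,208.3),(386.3,213.3)],pear=[(267.3,136.4),(370,134.1),(372.3,200.5),(269.5,203.2)],rej=[(151.8,138.2),(252.7,136.4),(253.2,201.4),(150.9,202.3)])
for n,q in tubs.items():
    P=np.array([ray(T,p,.07)[:2] for p in q]); TL,TR,BR,BL=P
    c=P.mean(0); y=(TL+BL-TR-BR)/2; x=(TL+TR-BL-BR)/2
    yaw=np.degrees(np.arctan2(-y[0],y[1])); yx=np.degrees(np.arctan2(x[1],x[0]))
    yh=y/np.linalg.norm(y)
    print(n,c.round(4),"size",np.linalg.norm(x).round(3),np.linalg.norm(y).round(3),"yaw",yaw.round(2),yx.round(2),"+72",(c+.072*yh).round(4),"-72",(c-.072*yh).round(4))
    print(P.round(3).tolist())
```

```text
peach [ 0.5771 -0.2786] size 0.158 0.24 yaw 2.98 2.77 +72 [ 0.5734 -0.2067] -72 [ 0.5809 -0.3505]
[[0.65, -0.155], [0.662, -0.395], [0.505, -0.402], [0.492, -0.163]]
pear [ 0.5974 -0.0094] size 0.159 0.239 yaw 1.73 2.01 +72 [0.5952 0.0626] -72 [ 0.5995 -0.0813]
[[0.673, 0.114], [0.68, -0.127], [0.522, -0.131], [0.514, 0.106]]
rej [0.5934 0.2633] size 0.154 0.235 yaw 1.08 1.59 +72 [0.5921 0.3353] -72 [0.5948 0.1913]
[[0.667, 0.383], [0.673, 0.148], [0.518, 0.144], [0.515, 0.379]]
```

Emit:
jog_arm(
  dr=[
    [0,0,-1],
    [0,0,-1],
    [0,0,-1],
    [0,0,-1],
    [0,0,-1],
    [0,0,-1],
    [0,0,-1],
    [0,0,-1],
    [0,0,-1],
    [0,0,-1],
  ],
  translation=[
    [0,0,0],
    [0,0,0],
    [0,0,0],
    [0,0,0],
    [0,0,0],
    [0,0,0],
    [0,0,0],
    [0,0,0],
    [0,0,0],
    [0,0,0],
  ],
  jaw=[1,1,1,1,1,1,1,1,1,1],
  squeeze=20,
)

```text
clock: 1.25
position: [0.2666, -0.5652, 0.2312]
ee_rot: [0.841, 0.54, 0.0, -0.0]
ft_force: [0.4, 0.5, -0.1]
grip_width: 0.999
grasp_force: 0.0
```

Emit:
jog_arm(
  dr=[
    [0,0,-1],
    [0,0,-1],
    [0,0,-1],
    [0,0,-1],
    [0,0,-1],
    [0,0,-1],
    [0,0,-0.19],
    [0,0,0],
  ],
  translation=[
    [0,0,0],
    [0,0,0],
    [0,0,0],
    [0,0,0],
    [0,0,0],
    [0,0,0],
    [0,0,0],
    [0,0,0],
  ],
  jaw=[1,1,1,1,1,1,1,1],
)

```text
clock: 2.05
position: [0.2666, -0.5652, 0.2312]
ee_rot: [0.707, 0.707, 0.0, -0.0]
ft_force: [-0.9, 0.4, 0.4]
grip_width: 0.999
grasp_force: 0.0
```

Emit:
jog_arm(
  dr=[
    [0,0,0],
    [0,0,0],
    [0,0,0],
    [0,0,0],
    [0,0,0],
    [0,0,0],
    [0,0,0],
    [0,0,0],
    [0,0,0],
    [0,0,0],
  ],
  translation=[
    [0.952,0.361,0],
    [0.952,0.361,0],
    [0.952,0.361,0],
    [0.952,0.361,0],
    [0.952,0.361,0],
    [0.952,0.361,0],
    [0.952,0.361,0],
    [0.952,0.361,0],
    [0.952,0.361,0],
    [0.952,0.361,0],
  ],
  jaw=[1,1,1,1,1,1,1,1,1,1],
)

```text
clock: 3.05
position: [0.3572, -0.3263, 0.2315]
ee_rot: [0.708, 0.707, -0.0, 0.0]
ft_force: [0.7, -0.7, 0.3]
grip_width: 1.002
grasp_force: 0.0
```

Emit:
jog_arm(
  dr=[
    [0,0,0],
    [0,0,0],
    [0,0,0],
    [0,0,0],
    [0,0,0],
    [0,0,0],
    [0,0,0],
    [0,0,0],
    [0,0,0],
    [0,0,0],
  ],
  translation=[
    [0.952,0.361,0],
    [0.952,0.361,0],
    [0.952,0.361,0],
    [0.952,0.361,0],
    [0.952,0.361,0],
    [0.952,0.361,0],
    [0.952,0.361,0],
    [0,0,1],
    [0,0,1],
    [0,0,0],
  ],
  jaw=[1,1,1,1,1,1,1,1,1,1],
)

```text
clock: 4.05
position: [0.4183, -0.16, 0.1789]
ee_rot: [0.707, 0.707, -0.001, -0.002]
ft_force: [-0.3, 0.6, -0.0]
grip_width: 0.997
grasp_force: 0.0
```

Emit:
jog_arm(
  dr=[
    [0,0,0],
    [0,0,0],
    [0,0,0],
    [0,0,0],
    [0,0,0],
    [0,0,0],
    [0,0,0],
    [0,0,0],
    [0,0,0],
    [0,0,0],
  ],
  translation=[
    [0,0.06,1],
    [0,0,1],
    [0,0,1],
    [0,0,1],
    [0,0,0.8],
    [0,0,0.7],
    [0,0,0.5],
    [0,0,0.3],
    [0,0,0.14],
    [0,0,0],
  ],
  jaw=[1,1,1,1,1,1,1,1,1,1],
)

```text
clock: 5.05
position: [0.4217, -0.1608, 0.0206]
ee_rot: [0.707, 0.707, 0.0, 0.0]
ft_force: [0.3, 0.4, -0.3]
grip_width: 0.997
grasp_force: 0.0
```

Emit:
jog_arm(
  dr=[
    [0,0,0],
    [0,0,0],
    [0,0,0],
    [0,0,0],
    [0,0,0],
    [0,0,0],
    [0,0,0],
    [0,0,0],
  ],
  translation=[
    [0,0,0],
    [0,0,0],
    [0,0,0],
    [0,0,0],
    [0,0,0],
    [0,0,0],
    [0,0,0],
    [0,0,0],
  ],
  jaw=[0.9,0.8,0.7,0.65,0.6,0.55,0.5,0.45],
)

```text
clock: 5.85
position: [0.4216, -0.1609, 0.0208]
ee_rot: [0.707, 0.707, -0.0, 0.0]
ft_force: [-2.8, 0.5, 7.7]
grip_width: 0.643
grasp_force: 19.7
```

Emit:
jog_arm(
  dr=[
    [0,0,0],
    [0,0,0],
    [0,0,0],
    [0,0,0],
    [0,0,0],
    [0,0,0],
    [0,0,0],
    [0,0,0],
  ],
  translation=[
    [0,0,0],
    [0,0,0],
    [0,0,-0.2],
    [0,0,-0.4],
    [0,0,-0.6],
    [0,0,-0.8],
    [0,0,-1],
    [0,0,0],
  ],
  jaw=[0.3,0.3,0.3,0.3,0.3,0.3,0.3,0.3],
  squeeze=25,
)

```text
clock: 6.65
position: [0.4235, -0.1612, 0.0987]
ee_rot: [0.707, 0.707, 0.001, 0.003]
ft_force: [-0.4, -0.1, -1.0]
grip_width: 0.64
grasp_force: 26.7
```

Run:
```python
from h import *
S=optics.camera("scene")
cv2.imwrite("pics/l1.png",cv2.resize(S["color"][100:400,130:530,::-1],None,fx=2,fy=2))
```

```text
(no output)
```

View pics/l1.png

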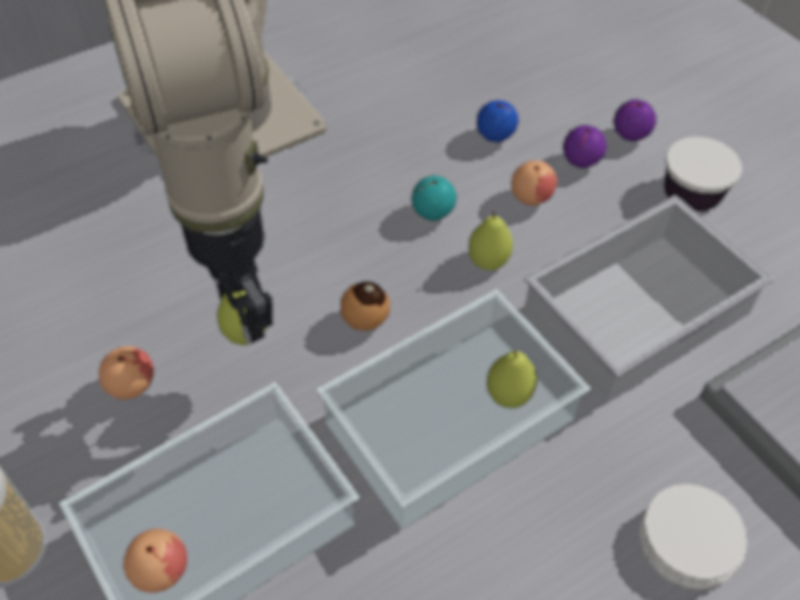

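The pear hangs upright in the jaws at about (243,315) in the crop, and the other fruits are untouched.

Emit:
jog_arm(
  dr=[
    [0,0,0],
    [0,0,0],
    [0,0,0],
    [0,0,0],
    [0,0,0],
    [0,0,0],
    [0,0,0],
    [0,0,0],
    [0,0,0],
    [0,0,0],
  ],
  translation=[
    [0,0,-0.8],
    [0.1,0.2,-1],
    [0.3,0.7,0],
    [0.4,0.9,0],
    [0.4,1,0],
    [0.5,1,0],
    [0.5,1,0],
    [0.4,1,0],
    [0.3,0.7,0],
    [0.2,0.4,0],
  ],
  jaw=[0.3,0.3,0.3,0.3,0.3,0.3,0.3,0.3,0.3,0.3],
)

```text
clock: 7.7
position: [0.5946, -0.082, 0.1392]
ee_rot: [0.707, 0.708, -0.0, -0.001]
ft_force: [0.1, -0.3, -2.2]
grip_width: 0.638
grasp_force: 27.0
```

Emit:
jog_arm(
  dr=[
    [0,0,0],
    [0,0,0],
    [0,0,0],
  ],
  translation=[
    [0.1,0.2,0],
    [0,0,0],
    [0,0,0],
  ],
  jaw=[0.3,0.3,0.3],
)

```text
clock: 8.0
position: [0.5983, -0.0812, 0.1402]
ee_rot: [0.707, 0.707, -0.0, -0.0]
ft_force: [-0.1, -0.3, -0.5]
grip_width: 0.637
grasp_force: 27.0
```

Run:
```python
from h import *
o=manip.get_obs(); print(o["position"],o["grip_width"],o["ft_force"])
T=optics.camera("top")
z=o["position"][2]+.012
for b in blobs(T,"pear",60): print(np.round(b,1),ray(T,b[:2],z).round(4),ray(T,b[:2],.032).round(4))
cv2.imwrite("pics/t1.png",cv2.resize(T["color"][120:260,220:500,::-1],None,fx=2.8,fy=2.8))
```

```text
[ 0.59832816 -0.08116813  0.1401836 ] 0.6371056488194362 [-0.05294837 -0.27375169 -0.50686587]
[245.  240.5  11.4 362.5] [0.4174 0.1505 0.1522] [0.4323 0.1656 0.032 ]
[287.6 167.7  10.9 334.5] [0.5768 0.0616 0.1522] [0.6083 0.0673 0.032 ]
[346.  160.5   9.   85.5] [ 0.5935 -0.0651  0.1522] [ 0.6268 -0.0727  0.032 ]
```

View pics/t1.png

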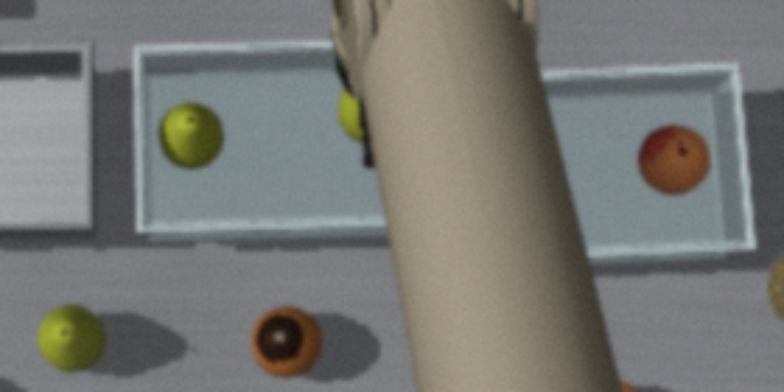

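The pear is over the pear tub at its −72 mm spot, partly hidden by the arm. Lowering it now.

Emit:
jog_arm(
  dr=[
    [0,0,0],
    [0,0,0],
    [0,0,0],
    [0,0,0],
    [0,0,0],
    [0,0,0],
    [0,0,0],
    [0,0,0],
    [0,0,0],
  ],
  translation=[
    [0,0,0.5],
    [0,0,0.8],
    [0,0,0.9],
    [0,0,0.8],
    [0,0,0.6],
    [0,0,0.4],
    [0,0,0.26],
    [0,0,0.1],
    [0,0,0],
  ],
  jaw=[0.3,0.3,0.3,0.3,0.3,0.3,0.3,0.3,0.3],
)

```text
clock: 8.95
position: [0.5992, -0.0806, 0.0315]
ee_rot: [0.707, 0.707, 0.0, 0.0]
ft_force: [-0.3, 0.2, -0.5]
grip_width: 0.642
grasp_force: 27.0
```

Emit:
jog_arm(
  dr=[
    [0,0,0],
    [0,0,0],
    [0,0,0],
    [0,0,0],
  ],
  translation=[
    [0,0,0.05],
    [0,0,0.05],
    [0,0,0.04],
    [0,0,0],
  ],
  jaw=[0.3,0.3,0.3,0.3],
)

```text
clock: 9.35
position: [0.599, -0.0806, 0.0278]
ee_rot: [0.707, 0.707, 0.0, 0.0]
ft_force: [-0.3, 0.0, -1.3]
grip_width: 0.639
grasp_force: 27.0
```

Emit:
jog_arm(
  dr=[
    [0,0,0],
    [0,0,0],
    [0,0,0],
    [0,0,0],
  ],
  translation=[
    [0,0,0.04],
    [0,0,0.03],
    [0,0,0.03],
    [0,0,0],
  ],
  jaw=[0.3,0.3,0.3,0.3],
)

```text
clock: 9.75
position: [0.599, -0.0806, 0.0252]
ee_rot: [0.707, 0.707, -0.0, 0.0]
ft_force: [0.4, 0.1, -0.6]
grip_width: 0.637
grasp_force: 27.0
```

Emit:
jog_arm(
  dr=[
    [0,0,0],
    [0,0,0],
  ],
  translation=[
    [0,0,0.03],
    [0,0,0],
  ],
  jaw=[0.3,0.3],
)

```text
clock: 9.95
position: [0.5991, -0.0806, 0.0251]
ee_rot: [0.707, 0.707, -0.0, 0.0]
ft_force: [-2.7, -0.3, 5.3]
grip_width: 0.639
grasp_force: 27.5
```

Emit:
jog_arm(
  dr=[
    [0,0,0],
    [0,0,0],
  ],
  translation=[
    [0,0,0.03],
    [0,0,0],
  ],
  jaw=[0.3,0.3],
)

```text
clock: 10.15
position: [0.5991, -0.0806, 0.025]
ee_rot: [0.707, 0.707, -0.0, 0.0]
ft_force: [-5.8, 1.0, 11.9]
grip_width: 0.641
grasp_force: 28.1
```

Emit:
jog_arm(
  dr=[
    [0,0,0],
    [0,0,0],
    [0,0,0],
    [0,0,0],
    [0,0,0],
    [0,0,0],
    [0,0,0],
    [0,0,0],
  ],
  translation=[
    [0,0,-0.04],
    [0,0,0],
    [0,0,0],
    [0,0,0],
    [0,0,0],
    [0,0,0],
    [0,0,0],
    [0,0,0],
  ],
  jaw=[0.3,0.6,0.64,0.68,0.75,0.85,0.95,1],
)

```text
clock: 10.95
position: [0.599, -0.0806, 0.0248]
ee_rot: [0.707, 0.707, -0.0, -0.0]
ft_force: [-0.0, -0.1, 0.3]
grip_width: 0.997
grasp_force: 0.0
```

Emit:
jog_arm(
  dr=[
    [0,0,0],
    [0,0,0],
    [0,0,0],
    [0,0,0],
    [0,0,0],
    [0,0,0],
    [0,0,0],
    [0,0,0],
    [0,0,0],
  ],
  translation=[
    [0,0,0],
    [0,0,-0.2],
    [0,0,-0.5],
    [0,0,-0.8],
    [0,0,-1],
    [0,0,-1],
    [0,0,-1],
    [0,0,-0.6],
    [0,0,0],
  ],
  jaw=[1,1,1,1,1,1,1,1,1],
)

```text
clock: 11.85
position: [0.6003, -0.0806, 0.1551]
ee_rot: [0.707, 0.707, 0.001, 0.002]
ft_force: [-1.0, -0.1, -0.8]
grip_width: 0.998
grasp_force: 0.0
```

Emit:
jog_arm(
  dr=[
    [0,0,0],
    [0,0,0],
    [0,0,0],
    [0,0,0],
    [0,0,0],
    [0,0,0],
    [0,0,0],
    [0,0,0],
    [0,0,0],
    [0,0,0],
  ],
  translation=[
    [0.9,-0.6,0],
    [1,-0.7,0],
    [1,-0.7,0],
    [1,-0.7,0],
    [1,-0.7,0],
    [1,-0.7,0],
    [1,-0.7,0],
    [1,-0.7,0],
    [1,-0.6,0],
    [0.7,-0.4,0],
  ],
  jaw=[1,1,1,1,1,1,1,1,1,1],
)

```text
clock: 12.85
position: [0.4348, 0.1607, 0.1515]
ee_rot: [0.706, 0.708, -0.001, -0.0]
ft_force: [0.6, 0.6, -0.0]
grip_width: 0.998
grasp_force: 0.0
```

Emit:
jog_arm(
  dr=[
    [0,0,0],
    [0,0,0],
    [0,0,0],
  ],
  translation=[
    [0.3,-0.18,0],
    [0,0,0],
    [0,0,0],
  ],
  jaw=[1,1,1],
)

```text
clock: 13.15
position: [0.4323, 0.1658, 0.152]
ee_rot: [0.707, 0.707, -0.0, -0.0]
ft_force: [1.1, -0.2, -0.3]
grip_width: 0.998
grasp_force: 0.0
```

Run:
```python
from h import *
o=manip.get_obs(); print(o["position"],o["joint_pos"])
S=optics.camera("scene");T=optics.camera("top")
for c in (S,T):
  for b in blobs(c,"pear",60): print(np.round(b,1),ray(c,b[:2],.032).round(4),ray(c,b[:2],.036).round(4))
cv2.imwrite("pics/t2.png",cv2.resize(S["color"][150:350,200:500,::-1],None,fx=2.5,fy=2.5))
```

```text
[0.43229215 0.16583439 0.15195123] [ 0.35611396  0.1084923  -0.85038042  1.93715186  0.09005308  1.13476308
 -0.53022822]
[327.  319.   13.2 439.5] [ 0.599  -0.0783  0.032 ] [ 0.6008 -0.0794  0.036 ]
[385.5 289.4  12.9 414. ] [0.6055 0.0709 0.032 ] [0.6073 0.069  0.036 ]
[374.5 221.1  12.4 341.5] [0.4306 0.168  0.032 ] [0.4332 0.1657 0.036 ]
[349.  171.2  11.  345. ] [ 0.6004 -0.0798  0.032 ] [ 0.5994 -0.0795  0.036 ]
[287.6 167.7  10.9 333.5] [0.6083 0.0673 0.032 ] [0.6073 0.0671 0.036 ]
```

View pics/t2.png

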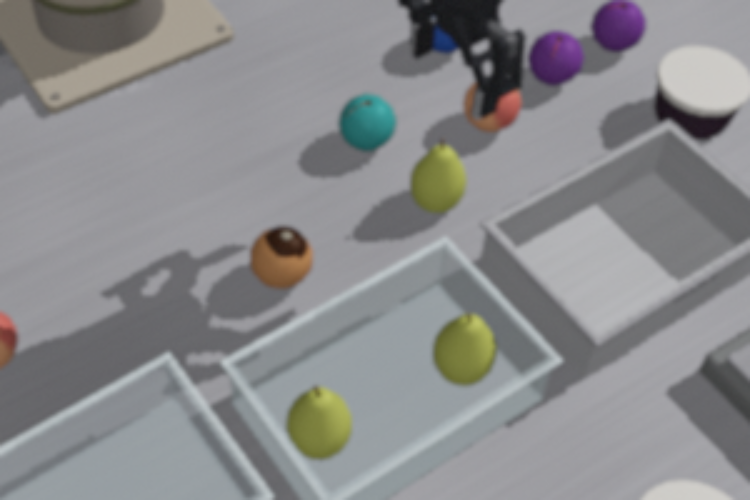

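The placed pear stands upright in the tub at (320,423) in the crop, beside the first at (465,350). The next pear is at (438,180), clear of the turquoise ball.

Emit:
jog_arm(
  dr=[
    [0,0,0],
    [0,0,0],
    [0,0,0],
    [0,0,0],
    [0,0,0],
    [0,0,0],
    [0,0,0],
    [0,0,0],
    [0,0,0],
    [0,0,0],
  ],
  translation=[
    [0.04,0,0.6],
    [0,0,0.9],
    [0,0,1],
    [0,0,0.9],
    [0,0,0.8],
    [0,0,0.5],
    [0,0,0.3],
    [0,0,0.2],
    [0,0,0.06],
    [0,0,0],
  ],
  jaw=[1,1,1,1,1,1,1,1,1,1],
)

```text
clock: 14.25
position: [0.4323, 0.1679, 0.0212]
ee_rot: [0.707, 0.707, 0.0, 0.0]
ft_force: [0.0, 0.1, 0.6]
grip_width: 1.001
grasp_force: 0.0
```

Emit:
jog_arm(
  dr=[
    [0,0,0],
    [0,0,0],
    [0,0,0],
    [0,0,0],
    [0,0,0],
    [0,0,0],
    [0,0,0],
    [0,0,0],
    [0,0,0],
    [0,0,0],
  ],
  translation=[
    [0,0,0],
    [0,0,0],
    [0,0,0],
    [0,0,0],
    [0,0,0],
    [0,0,0],
    [0,0,0],
    [0,0,0],
    [0,0,0],
    [0,0,0],
  ],
  jaw=[0.9,0.8,0.7,0.65,0.6,0.55,0.5,0.4,0.3,0.3],
)

```text
clock: 15.25
position: [0.4321, 0.1679, 0.0213]
ee_rot: [0.707, 0.707, 0.0, 0.0]
ft_force: [-2.3, -1.5, 7.5]
grip_width: 0.643
grasp_force: 24.9
```

Emit:
jog_arm(
  dr=[
    [0,0,0],
    [0,0,0],
    [0,0,0],
    [0,0,0],
    [0,0,0],
    [0,0,0],
    [0,0,0],
    [0,0,0],
    [0,0,0],
  ],
  translation=[
    [0,0,-0.2],
    [0,0,-0.4],
    [0,0,-0.6],
    [0,0,-0.8],
    [0,0,-1],
    [0,0,-1],
    [0,0,-0.8],
    [0,0,0],
    [0,0,0],
  ],
  jaw=[0.3,0.3,0.3,0.3,0.3,0.3,0.3,0.3,0.3],
)

```text
clock: 16.15
position: [0.4321, 0.1678, 0.1414]
ee_rot: [0.707, 0.707, 0.0, 0.001]
ft_force: [1.4, 0.5, -1.9]
grip_width: 0.638
grasp_force: 26.8
```

Emit:
jog_arm(
  dr=[
    [0,0,0],
    [0,0,0],
    [0,0,0],
    [0,0,0],
    [0,0,0],
    [0,0,0],
    [0,0,0],
    [0,0,0],
    [0,0,0],
    [0,0,0],
  ],
  translation=[
    [-0.45,0.4,0],
    [-0.9,0.8,0],
    [-1,0.9,0],
    [-1,1,0],
    [-1,1,0],
    [-0.9,0.9,0],
    [-0.8,0.8,0],
    [-0.6,0.5,0],
    [-0.3,0.3,0],
    [0,0,0],
  ],
  jaw=[0.3,0.3,0.3,0.3,0.3,0.3,0.3,0.3,0.3,0.3],
)

```text
clock: 17.15
position: [0.5971, -0.0075, 0.1396]
ee_rot: [0.708, 0.706, -0.001, -0.001]
ft_force: [-0.8, -0.7, -1.2]
grip_width: 0.637
grasp_force: 26.8
```

Emit:
jog_arm(
  dr=[
    [0,0,0],
    [0,0,0],
    [0,0,0],
    [0,0,0],
    [0,0,0],
    [0,0,0],
    [0,0,0],
    [0,0,0],
    [0,0,0],
    [0,0,0],
  ],
  translation=[
    [0,0,0],
    [0,0,0.5],
    [0,0,0.8],
    [0,0,0.9],
    [0,0,0.8],
    [0,0,0.6],
    [0,0,0.4],
    [0,0,0.3],
    [0,0,0.1],
    [0,0,0.08],
  ],
  jaw=[0.3,0.3,0.3,0.3,0.3,0.3,0.3,0.3,0.3,0.3],
)

```text
clock: 18.15
position: [0.5973, -0.0058, 0.0291]
ee_rot: [0.707, 0.707, 0.0, 0.0]
ft_force: [0.2, 0.0, -0.6]
grip_width: 0.641
grasp_force: 26.8
```

Emit:
jog_arm(
  dr=[
    [0,0,0],
    [0,0,0],
    [0,0,0],
  ],
  translation=[
    [0,0,0.05],
    [0,0,0.03],
    [0,0,0],
  ],
  jaw=[0.3,0.3,0.3],
)

```text
clock: 18.45
position: [0.5971, -0.0059, 0.027]
ee_rot: [0.707, 0.707, 0.0, 0.0]
ft_force: [0.3, 0.4, -1.5]
grip_width: 0.636
grasp_force: 26.8
```

Emit:
jog_arm(
  dr=[
    [0,0,0],
    [0,0,0],
    [0,0,0],
  ],
  translation=[
    [0,0,0.03],
    [0,0,0.02],
    [0,0,0],
  ],
  jaw=[0.3,0.3,0.3],
)

```text
clock: 18.75
position: [0.597, -0.0059, 0.0256]
ee_rot: [0.707, 0.707, 0.0, 0.0]
ft_force: [-0.2, 0.0, -1.6]
grip_width: 0.644
grasp_force: 26.8
```

Emit:
jog_arm(
  dr=[
    [0,0,0],
    [0,0,0],
  ],
  translation=[
    [0,0,0.02],
    [0,0,0],
  ],
  jaw=[0.3,0.3],
)

```text
clock: 18.95
position: [0.597, -0.0058, 0.0254]
ee_rot: [0.707, 0.707, -0.0, 0.0]
ft_force: [-0.6, 0.2, 3.8]
grip_width: 0.642
grasp_force: 27.2
```

Touching the floor; release and rise.

Emit:
jog_arm(
  dr=[
    [0,0,0],
    [0,0,0],
    [0,0,0],
    [0,0,0],
    [0,0,0],
    [0,0,0],
    [0,0,0],
    [0,0,0],
  ],
  translation=[
    [0,0,0],
    [0,0,0],
    [0,0,0],
    [0,0,0],
    [0,0,0],
    [0,0,0],
    [0,0,0],
    [0,0,0],
  ],
  jaw=[0.6,0.64,0.68,0.75,0.85,0.95,1,1],
)

```text
clock: 19.75
position: [0.597, -0.0059, 0.025]
ee_rot: [0.707, 0.707, -0.0, 0.0]
ft_force: [0.1, 0.7, -0.2]
grip_width: 0.996
grasp_force: 0.0
```

Emit:
jog_arm(
  dr=[
    [0,0,0],
    [0,0,0],
    [0,0,0],
    [0,0,0],
    [0,0,0],
    [0,0,0],
    [0,0,0],
    [0,0,0],
    [0,0,0],
  ],
  translation=[
    [0,0,0],
    [0,0,-0.2],
    [0,0,-0.5],
    [0,0,-0.8],
    [0,0,-1],
    [0,0,-1],
    [0,0,-1],
    [0,0,-0.6],
    [0,0,0],
  ],
  jaw=[1,1,1,1,1,1,1,1,1],
)

```text
clock: 20.65
position: [0.5982, -0.0056, 0.1553]
ee_rot: [0.707, 0.707, 0.001, 0.002]
ft_force: [0.2, 0.3, -0.4]
grip_width: 1.01
grasp_force: 0.0
```

Emit:
jog_arm(
  dr=[
    [0,0,0],
    [0,0,0],
    [0,0,0],
    [0,0,0],
    [0,0,0],
    [0,0,0],
    [0,0,0],
    [0,0,0],
    [0,0,0],
    [0,0,0],
  ],
  translation=[
    [-0.6,-0.5,0],
    [-1,-0.8,0],
    [-1,-0.8,0],
    [-1,-0.8,0],
    [-1,-0.8,0],
    [-1,-0.8,0],
    [-1,-0.8,0],
    [-1,-0.8,0],
    [-1,-0.8,0],
    [-1,-0.8,0],
  ],
  jaw=[1,1,1,1,1,1,1,1,1,1],
)

```text
clock: 21.65
position: [0.403, -0.2466, 0.1517]
ee_rot: [0.707, 0.707, -0.0, -0.001]
ft_force: [1.2, -0.6, 0.2]
grip_width: 1.002
grasp_force: 0.0
```

Emit:
jog_arm(
  dr=[
    [0,0,0],
    [0,0,0],
    [0,0,0],
    [0,0,0],
    [0,0,0],
  ],
  translation=[
    [-0.9,-0.8,0],
    [-0.5,-0.44,0],
    [-0.28,-0.2,0],
    [0,0,0],
    [0,0,0],
  ],
  jaw=[1,1,1,1,1],
)

```text
clock: 22.15
position: [0.3691, -0.287, 0.1523]
ee_rot: [0.707, 0.708, 0.0, -0.0]
ft_force: [0.1, -0.5, -0.1]
grip_width: 1.0
grasp_force: 0.0
```

Run:
```python
from h import *
o=manip.get_obs(); print(o["position"],o["joint_pos"])
S=optics.camera("scene");T=optics.camera("top")
for c in (S,T):
  for b in blobs(c,"pear",60): print(np.round(b,1),ray(c,b[:2],.036).round(4))
  for b in blobs(c,"peach",60): print("peach",np.round(b,1),ray(c,b[:2],.028).round(4))
cv2.imwrite("pics/t3.png",cv2.resize(S["color"][200:440,120:520,::-1],None,fx=2,fy=2))
```

```text
[ 0.36908909 -0.28703464  0.15226083] [ 1.06060301  0.08257507 -0.51321084  1.93970686  0.04423573  1.13064318
  0.53123928]
[327.  319.   13.2 443. ] [ 0.6008 -0.0794  0.036 ]
[355.  302.   13.2 424. ] [ 0.598  -0.0062  0.036 ]
[385.5 289.4  12.9 417. ] [0.6073 0.069  0.036 ]
peach [207.5 380.3  15.  296. ] [ 0.587  -0.3445  0.028 ]
peach [192.6 285.7  12.9 171. ] [ 0.3672 -0.2869  0.028 ]
peach [312.  252.6  11.5 345. ] [ 0.4295 -0.0129  0.028 ]
peach [396.8 191.5  10.4 195. ] [0.3753 0.2812 0.028 ]
peach [ 58.5 178.   17.5 216. ] [-0.1506 -0.4639  0.028 ]
peach [161.   36.   13.  175.5] [-0.7441  0.0326  0.028 ]
peach [ 31.   58.   65.8 624. ] [-0.8369 -0.4109  0.028 ]
[349.  171.2  11.  345. ] [ 0.5994 -0.0795  0.036 ]
[318.5 171.7  10.9 345. ] [ 0.5978 -0.0067  0.036 ]
[287.5 168.   11.1 332. ] [0.6065 0.0674 0.036 ]
peach [438.5 268.   12.9 453. ] [ 0.3695 -0.2892  0.028 ]
peach [196.  265.   12.6 445. ] [0.3745 0.2795 0.028 ]
peach [321.9 241.8  12.1 422.5] [ 0.4303 -0.0153  0.028 ]
peach [460.1 176.8  12.1 419. ] [ 0.5891 -0.3471  0.028 ]
```

View pics/t3.png

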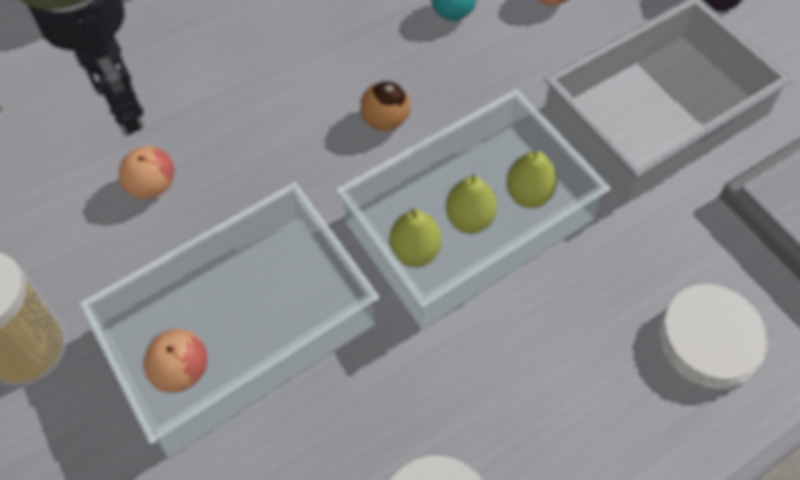

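All three pears stand upright in a row in the pear tub, at (415,238), (471,205) and (531,180) in the crop. The gripper is over the next peach at (146,172).

Emit:
jog_arm(
  dr=[
    [0,0,0],
    [0,0,0],
    [0,0,0],
    [0,0,0],
    [0,0,0],
    [0,0,0],
    [0,0,0],
    [0,0,0],
    [0,0,0],
    [0,0,0],
  ],
  translation=[
    [-0.04,0,0.6],
    [0,0,0.9],
    [0,0,1],
    [0,0,1],
    [0,0,0.8],
    [0,0,0.6],
    [0,0,0.4],
    [0,0,0.3],
    [0,0,0.13],
    [0,0,0],
  ],
  jaw=[1,1,1,1,1,1,1,1,1,1],
)

```text
clock: 23.25
position: [0.3687, -0.2888, 0.0094]
ee_rot: [0.707, 0.707, 0.0, 0.0]
ft_force: [0.1, 0.6, -0.4]
grip_width: 1.004
grasp_force: 0.0
```

Emit:
jog_arm(
  dr=[
    [0,0,0],
    [0,0,0],
    [0,0,0],
    [0,0,0],
    [0,0,0],
    [0,0,0],
    [0,0,0],
    [0,0,0],
    [0,0,0],
    [0,0,0],
  ],
  translation=[
    [0,0,0],
    [0,0,0],
    [0,0,0],
    [0,0,0],
    [0,0,0],
    [0,0,0],
    [0,0,0],
    [0,0,0],
    [0,0,0],
    [0,0,0],
  ],
  jaw=[0.9,0.82,0.75,0.7,0.65,0.6,0.5,0.4,0.3,0.3],
)

```text
clock: 24.25
position: [0.3687, -0.2893, 0.0099]
ee_rot: [0.707, 0.707, -0.0, 0.0]
ft_force: [-2.1, 1.3, 5.8]
grip_width: 0.694
grasp_force: 25.4
```

Emit:
jog_arm(
  dr=[
    [0,0,0],
    [0,0,0],
    [0,0,0],
    [0,0,0],
    [0,0,0],
    [0,0,0],
    [0,0,0],
    [0,0,0],
    [0,0,0],
  ],
  translation=[
    [0,0,-0.2],
    [0,0,-0.4],
    [0,0,-0.6],
    [0,0,-0.8],
    [0,0,-1],
    [0,0,-0.8],
    [0,0,-0.4],
    [0,0,0],
    [0,0,0],
  ],
  jaw=[0.3,0.3,0.3,0.3,0.3,0.3,0.3,0.3,0.3],
)

```text
clock: 25.15
position: [0.3682, -0.2887, 0.1138]
ee_rot: [0.707, 0.707, -0.0, -0.0]
ft_force: [-0.5, -0.2, -1.9]
grip_width: 0.69
grasp_force: 27.2
```

Emit:
jog_arm(
  dr=[
    [0,0,0],
    [0,0,0],
    [0,0,0],
    [0,0,0],
    [0,0,0],
    [0,0,0],
    [0,0,0],
    [0,0,0],
    [0,0,0],
    [0,0,0],
  ],
  translation=[
    [0,0.4,0],
    [0.08,0.8,0],
    [0.08,1,0],
    [0.08,1,0],
    [0.08,1,0],
    [0.08,1,0],
    [0.08,1,0],
    [0,1,0],
    [0,0.7,0],
    [0,0.44,0],
  ],
  jaw=[0.3,0.3,0.3,0.3,0.3,0.3,0.3,0.3,0.3,0.3],
)

```text
clock: 26.15
position: [0.5784, -0.2758, 0.1127]
ee_rot: [0.707, 0.708, 0.0, -0.001]
ft_force: [-0.2, -0.1, -0.6]
grip_width: 0.691
grasp_force: 27.2
```

Emit:
jog_arm(
  dr=[
    [0,0,0],
    [0,0,0],
    [0,0,0],
    [0,0,0],
    [0,0,0],
    [0,0,0],
    [0,0,0],
    [0,0,0],
    [0,0,0],
    [0,0,0],
  ],
  translation=[
    [0,0,0],
    [0,0,0],
    [0,0,0.5],
    [0,0,0.8],
    [0,0,0.9],
    [0,0,0.7],
    [0,0,0.5],
    [0,0,0.3],
    [0,0,0.14],
    [0,0,0],
  ],
  jaw=[0.3,0.3,0.3,0.3,0.3,0.3,0.3,0.3,0.3,0.3],
)

```text
clock: 27.15
position: [0.5771, -0.2768, 0.0184]
ee_rot: [0.707, 0.707, 0.0, 0.0]
ft_force: [0.9, -0.6, -0.4]
grip_width: 0.694
grasp_force: 27.2
```

Emit:
jog_arm(
  dr=[
    [0,0,0],
    [0,0,0],
  ],
  translation=[
    [0,0,0.04],
    [0,0,0],
  ],
  jaw=[0.3,0.3],
)

```text
clock: 27.35
position: [0.5774, -0.277, 0.0179]
ee_rot: [0.707, 0.707, 0.0, 0.001]
ft_force: [0.4, 0.5, -0.0]
grip_width: 0.689
grasp_force: 27.2
```

Emit:
jog_arm(
  dr=[
    [0,0,0],
    [0,0,0],
    [0,0,0],
    [0,0,0],
  ],
  translation=[
    [0,0,0.05],
    [0,0,0.04],
    [0,0,0.02],
    [0,0,0],
  ],
  jaw=[0.3,0.3,0.3,0.3],
)

```text
clock: 27.75
position: [0.577, -0.2768, 0.0145]
ee_rot: [0.707, 0.707, -0.0, -0.0]
ft_force: [0.4, 0.1, -0.2]
grip_width: 0.688
grasp_force: 27.2
```

Emit:
jog_arm(
  dr=[
    [0,0,0],
    [0,0,0],
    [0,0,0],
  ],
  translation=[
    [0,0,0.02],
    [0,0,0.02],
    [0,0,0],
  ],
  jaw=[0.3,0.3,0.3],
)

```text
clock: 28.05
position: [0.5771, -0.277, 0.0141]
ee_rot: [0.707, 0.707, -0.0, 0.0]
ft_force: [-2.5, -1.7, 4.7]
grip_width: 0.693
grasp_force: 27.6
```

Emit:
jog_arm(
  dr=[
    [0,0,0],
    [0,0,0],
    [0,0,0],
    [0,0,0],
    [0,0,0],
    [0,0,0],
    [0,0,0],
    [0,0,0],
  ],
  translation=[
    [0,0,0],
    [0,0,0],
    [0,0,0],
    [0,0,0],
    [0,0,0],
    [0,0,0],
    [0,0,0],
    [0,0,0],
  ],
  jaw=[0.65,0.69,0.73,0.8,0.87,0.95,1,1],
)

```text
clock: 28.85
position: [0.5771, -0.2769, 0.0136]
ee_rot: [0.707, 0.707, 0.0, 0.0]
ft_force: [0.2, 0.8, 0.1]
grip_width: 0.998
grasp_force: 0.0
```

Emit:
jog_arm(
  dr=[
    [0,0,0],
    [0,0,0],
    [0,0,0],
    [0,0,0],
    [0,0,0],
    [0,0,0],
    [0,0,0],
    [0,0,0],
    [0,0,0],
  ],
  translation=[
    [0,0,0],
    [0,0,-0.2],
    [0,0,-0.5],
    [0,0,-0.8],
    [0,0,-1],
    [0,0,-1],
    [0,0,-1],
    [0,0,-0.6],
    [0,0,0],
  ],
  jaw=[1,1,1,1,1,1,1,1,1],
)

```text
clock: 29.75
position: [0.5783, -0.2773, 0.1441]
ee_rot: [0.707, 0.707, 0.001, 0.002]
ft_force: [-0.0, 0.3, -0.0]
grip_width: 1.001
grasp_force: 0.0
```

Emit:
jog_arm(
  dr=[
    [0,0,0],
    [0,0,0],
    [0,0,0],
    [0,0,0],
    [0,0,0],
    [0,0,0],
    [0,0,0],
    [0,0,0],
    [0,0,0],
    [0,0,0],
  ],
  translation=[
    [0.5,-0.2,0],
    [0.8,-0.3,0],
    [1,-0.35,0],
    [1,-0.35,0],
    [1,-0.35,0],
    [1,-0.35,0],
    [1,-0.35,0],
    [1,-0.35,0],
    [1,-0.35,0],
    [1,-0.35,0],
  ],
  jaw=[1,1,1,1,1,1,1,1,1,1],
)

```text
clock: 30.75
position: [0.4925, -0.0426, 0.1395]
ee_rot: [0.707, 0.707, -0.001, -0.001]
ft_force: [-0.7, 0.5, -0.2]
grip_width: 0.999
grasp_force: 0.0
```

Emit:
jog_arm(
  dr=[
    [0,0,0],
    [0,0,0],
    [0,0,0],
    [0,0,0],
    [0,0,0],
    [0,0,0],
    [0,0,0],
    [0,0,0],
    [0,0,0],
    [0,0,0],
  ],
  translation=[
    [1,-0.35,0],
    [1,-0.35,0],
    [1,-0.35,0],
    [1,-0.35,0],
    [1,-0.35,0],
    [1,-0.35,0],
    [1,-0.35,0],
    [1,-0.35,0],
    [1,-0.35,0],
    [1,-0.35,0],
  ],
  jaw=[1,1,1,1,1,1,1,1,1,1],
)

```text
clock: 31.75
position: [0.4048, 0.2063, 0.1396]
ee_rot: [0.707, 0.707, -0.001, -0.0]
ft_force: [0.5, 0.1, -0.0]
grip_width: 0.998
grasp_force: 0.0
```

Emit:
jog_arm(
  dr=[
    [0,0,0],
    [0,0,0],
    [0,0,0],
    [0,0,0],
    [0,0,0],
    [0,0,0],
    [0,0,0],
  ],
  translation=[
    [1,-0.4,0],
    [0.9,-0.4,0],
    [0.7,-0.3,0],
    [0.35,-0.15,0],
    [0,0,0],
    [0,0,0],
    [0,0,0],
  ],
  jaw=[1,1,1,1,1,1,1],
)

```text
clock: 32.45
position: [0.376, 0.2782, 0.1407]
ee_rot: [0.708, 0.707, -0.0, 0.0]
ft_force: [0.6, -0.3, 0.5]
grip_width: 1.001
grasp_force: 0.0
```

Run:
```python
from h import *
o=manip.get_obs(); print(o["position"],o["joint_pos"])
S=optics.camera("scene");T=optics.camera("top")
for c in (S,T):
  for b in blobs(c,"peach",60): print("peach",np.round(b,1),ray(c,b[:2],.028).round(4))
```

```text
[0.37600445 0.27819598 0.14071036] [ 0.1916624   0.16373484 -0.97922778  1.93490193  0.15130175  1.12005396
 -0.84902395]
peach [207.5 380.3  15.  244. ] [ 0.587  -0.3445  0.028 ]
peach [236.8 358.2  13.1 116. ] [ 0.5759 -0.277   0.028 ]
peach [312.  253.   11.7 352.5] [ 0.4304 -0.0135  0.028 ]
peach [396.7 191.5  10.3 174. ] [0.3751 0.2812 0.028 ]
peach [ 58.5 178.   17.5 211. ] [-0.1506 -0.4639  0.028 ]
peach [155.9  35.5  14.6 596.5] [-0.7581  0.0178  0.028 ]
peach [ 31.5  57.5  65.6 616. ] [-0.8395 -0.4088  0.028 ]
peach [201.2 260.2   9.6  89.5] [0.3857 0.2676 0.028 ]
peach [321.7 241.7  12.1 418.5] [ 0.4306 -0.0147  0.028 ]
peach [431.  180.5  12.1 413.5] [ 0.5796 -0.2768  0.028 ]
peach [460.  176.9  12.2 420. ] [ 0.5888 -0.3469  0.028 ]
```

Emit:
jog_arm(
  dr=[
    [0,0,0],
    [0,0,0],
    [0,0,0],
    [0,0,0],
    [0,0,0],
    [0,0,0],
    [0,0,0],
    [0,0,0],
    [0,0,0],
    [0,0,0],
  ],
  translation=[
    [0.08,-0.04,0.5],
    [0,0,0.8],
    [0,0,1],
    [0,0,1],
    [0,0,0.8],
    [0,0,0.5],
    [0,0,0.3],
    [0,0,0.2],
    [0,0,0.12],
    [0,0,0],
  ],
  jaw=[1,1,1,1,1,1,1,1,1,1],
)

```text
clock: 33.55
position: [0.3749, 0.2815, 0.0107]
ee_rot: [0.707, 0.707, 0.0, 0.0]
ft_force: [0.5, 0.3, 0.5]
grip_width: 0.999
grasp_force: 0.0
```

Emit:
jog_arm(
  dr=[
    [0,0,0],
    [0,0,0],
    [0,0,0],
    [0,0,0],
    [0,0,0],
    [0,0,0],
    [0,0,0],
    [0,0,0],
    [0,0,0],
    [0,0,0],
  ],
  translation=[
    [0,0,0],
    [0,0,0],
    [0,0,0],
    [0,0,0],
    [0,0,0],
    [0,0,0],
    [0,0,0],
    [0,0,0],
    [0,0,0],
    [0,0,0],
  ],
  jaw=[0.9,0.82,0.75,0.7,0.65,0.6,0.5,0.4,0.3,0.3],
)

```text
clock: 34.55
position: [0.3748, 0.2816, 0.011]
ee_rot: [0.707, 0.707, 0.0, 0.0]
ft_force: [-2.6, -0.4, 7.1]
grip_width: 0.69
grasp_force: 25.4
```

Emit:
jog_arm(
  dr=[
    [0,0,0],
    [0,0,0],
    [0,0,0],
    [0,0,0],
    [0,0,0],
    [0,0,0],
    [0,0,0],
    [0,0,0],
    [0,0,0],
  ],
  translation=[
    [0,0,-0.2],
    [0,0,-0.4],
    [0,0,-0.6],
    [0,0,-0.8],
    [0,0,-1],
    [0,0,-1],
    [0,0,-0.6],
    [0,0,0],
    [0,0,0],
  ],
  jaw=[0.3,0.3,0.3,0.3,0.3,0.3,0.3,0.3,0.3],
)

```text
clock: 35.45
position: [0.3747, 0.281, 0.1253]
ee_rot: [0.707, 0.707, -0.0, 0.0]
ft_force: [-1.2, -0.1, -2.2]
grip_width: 0.689
grasp_force: 27.3
```

Emit:
jog_arm(
  dr=[
    [0,0,0],
    [0,0,0],
    [0,0,0],
    [0,0,0],
    [0,0,0],
    [0,0,0],
    [0,0,0],
    [0,0,0],
    [0,0,0],
    [0,0,0],
  ],
  translation=[
    [-0.4,0.1,0],
    [-0.8,0.3,0],
    [-1,0.4,0],
    [-1,0.4,0],
    [-1,0.4,0],
    [-1,0.4,0],
    [-1,0.4,0],
    [-1,0.4,0],
    [-1,0.4,0],
    [-1,0.4,0],
  ],
  jaw=[0.3,0.3,0.3,0.3,0.3,0.3,0.3,0.3,0.3,0.3],
)

```text
clock: 36.45
position: [0.4642, 0.0495, 0.1244]
ee_rot: [0.707, 0.707, -0.001, -0.001]
ft_force: [1.8, 0.3, -1.0]
grip_width: 0.692
grasp_force: 27.3
```

Emit:
jog_arm(
  dr=[
    [0,0,0],
    [0,0,0],
    [0,0,0],
    [0,0,0],
    [0,0,0],
    [0,0,0],
    [0,0,0],
    [0,0,0],
    [0,0,0],
    [0,0,0],
  ],
  translation=[
    [-1,0.4,0],
    [-1,0.4,0],
    [-1,0.4,0],
    [-1,0.4,0],
    [-1,0.4,0],
    [-1,0.4,0],
    [-1,0.4,0],
    [-1,0.4,0],
    [-0.8,0.4,0],
    [-0.8,0.4,0],
  ],
  jaw=[0.3,0.3,0.3,0.3,0.3,0.3,0.3,0.3,0.3,0.3],
)

```text
clock: 37.45
position: [0.5638, -0.1902, 0.1239]
ee_rot: [0.707, 0.707, -0.001, -0.001]
ft_force: [0.3, -0.8, -2.2]
grip_width: 0.692
grasp_force: 27.3
```

Emit:
jog_arm(
  dr=[
    [0,0,0],
    [0,0,0],
    [0,0,0],
    [0,0,0],
  ],
  translation=[
    [-0.5,0.2,0],
    [-0.2,0.13,0],
    [0,0,0],
    [0,0,0],
  ],
  jaw=[0.3,0.3,0.3,0.3],
)

```text
clock: 37.85
position: [0.5727, -0.2049, 0.1254]
ee_rot: [0.707, 0.708, 0.0, -0.0]
ft_force: [0.7, -0.3, -2.3]
grip_width: 0.69
grasp_force: 27.3
```

Emit:
jog_arm(
  dr=[
    [0,0,0],
    [0,0,0],
    [0,0,0],
    [0,0,0],
    [0,0,0],
    [0,0,0],
    [0,0,0],
    [0,0,0],
    [0,0,0],
    [0,0,0],
  ],
  translation=[
    [0,0,0.4],
    [0,0,0.7],
    [0,0,0.9],
    [0,0,0.8],
    [0,0,0.7],
    [0,0,0.4],
    [0,0,0.24],
    [0,0,0.1],
    [0,0,0],
    [0,0,0],
  ],
  jaw=[0.3,0.3,0.3,0.3,0.3,0.3,0.3,0.3,0.3,0.3],
)

```text
clock: 38.85
position: [0.5735, -0.2063, 0.0203]
ee_rot: [0.707, 0.707, 0.0, 0.001]
ft_force: [-0.5, -0.0, -1.5]
grip_width: 0.688
grasp_force: 27.3
```

Emit:
jog_arm(
  dr=[
    [0,0,0],
    [0,0,0],
    [0,0,0],
    [0,0,0],
  ],
  translation=[
    [0,0,0.05],
    [0,0,0.04],
    [0,0,0.02],
    [0,0,0],
  ],
  jaw=[0.3,0.3,0.3,0.3],
)

```text
clock: 39.25
position: [0.573, -0.2061, 0.0168]
ee_rot: [0.707, 0.707, -0.0, 0.0]
ft_force: [-0.6, 0.2, -0.9]
grip_width: 0.692
grasp_force: 27.3
```

Emit:
jog_arm(
  dr=[
    [0,0,0],
    [0,0,0],
  ],
  translation=[
    [0,0,0.03],
    [0,0,0],
  ],
  jaw=[0.3,0.3],
)

```text
clock: 39.45
position: [0.573, -0.2061, 0.016]
ee_rot: [0.707, 0.707, -0.0, -0.0]
ft_force: [-0.2, -1.0, -1.3]
grip_width: 0.689
grasp_force: 27.3
```

Emit:
jog_arm(
  dr=[
    [0,0,0],
    [0,0,0],
  ],
  translation=[
    [0,0,0.03],
    [0,0,0],
  ],
  jaw=[0.3,0.3],
)

```text
clock: 39.65
position: [0.5731, -0.2061, 0.0153]
ee_rot: [0.707, 0.707, 0.0, 0.0]
ft_force: [0.3, 0.8, -1.2]
grip_width: 0.687
grasp_force: 27.3
```

Emit:
jog_arm(
  dr=[
    [0,0,0],
    [0,0,0],
  ],
  translation=[
    [0,0,0.02],
    [0,0,0],
  ],
  jaw=[0.3,0.3],
)

```text
clock: 39.85
position: [0.5731, -0.2062, 0.0151]
ee_rot: [0.707, 0.707, -0.0, 0.0]
ft_force: [-1.9, -0.2, 2.8]
grip_width: 0.69
grasp_force: 27.6
```

Emit:
jog_arm(
  dr=[
    [0,0,0],
    [0,0,0],
    [0,0,0],
    [0,0,0],
    [0,0,0],
    [0,0,0],
    [0,0,0],
    [0,0,0],
  ],
  translation=[
    [0,0,0],
    [0,0,0],
    [0,0,0],
    [0,0,0],
    [0,0,0],
    [0,0,0],
    [0,0,0],
    [0,0,0],
  ],
  jaw=[0.65,0.69,0.73,0.8,0.87,0.95,1,1],
)

```text
clock: 40.65
position: [0.5731, -0.2061, 0.0148]
ee_rot: [0.707, 0.707, 0.0, 0.0]
ft_force: [0.1, -0.0, -0.5]
grip_width: 1.0
grasp_force: 0.0
```

Emit:
jog_arm(
  dr=[
    [0,0,0],
    [0,0,0],
    [0,0,0],
    [0,0,0],
    [0,0,0],
    [0,0,0],
    [0,0,0],
    [0,0,0],
    [0,0,0],
  ],
  translation=[
    [0,0,0],
    [0,0,-0.2],
    [0,0,-0.5],
    [0,0,-0.8],
    [0,0,-1],
    [0,0,-1],
    [0,0,-1],
    [0,0,-0.6],
    [0,0,0],
  ],
  jaw=[1,1,1,1,1,1,1,1,1],
)

```text
clock: 41.55
position: [0.5743, -0.2064, 0.1452]
ee_rot: [0.707, 0.707, 0.001, 0.002]
ft_force: [0.1, 0.7, -0.5]
grip_width: 1.0
grasp_force: 0.0
```

Emit:
jog_arm(
  dr=[
    [0,0,0],
    [0,0,0],
    [0,0,0],
    [0,0,0],
    [0,0,0],
    [0,0,0],
    [0,0,0],
    [0,0,0],
    [0,0,0],
    [0,0,0],
  ],
  translation=[
    [0.5,-0.3,0],
    [0.9,-0.7,0],
    [1,-0.8,0],
    [1,-0.8,0],
    [1,-0.8,0],
    [1,-0.8,0],
    [1,-0.7,0],
    [0.78,-0.5,0],
    [0.4,-0.2,0],
    [0.1,-0.1,0],
  ],
  jaw=[1,1,1,1,1,1,1,1,1,1],
)

```text
clock: 42.55
position: [0.4301, -0.0135, 0.142]
ee_rot: [0.707, 0.708, -0.0, 0.0]
ft_force: [1.3, -0.4, -0.6]
grip_width: 1.001
grasp_force: 0.0
```

Emit:
jog_arm(
  dr=[
    [0,0,0],
    [0,0,0],
  ],
  translation=[
    [0,0,0],
    [0,0,0],
  ],
  jaw=[1,1],
)

```text
clock: 42.75
position: [0.4309, -0.015, 0.1422]
ee_rot: [0.707, 0.707, 0.0, -0.0]
ft_force: [-0.9, 0.0, 0.6]
grip_width: 0.999
grasp_force: 0.0
```

Run:
```python
from h import *
o=manip.get_obs(); print(o["position"],o["joint_pos"])
S=optics.camera("scene");T=optics.camera("top")
for c in (S,T):
  for b in blobs(c,"peach",60): print("peach",np.round(b,1),ray(c,b[:2],.028).round(4))
cv2.imwrite("pics/t4.png",cv2.resize(S["color"][200:440,120:520,::-1],None,fx=2,fy=2))
```

```text
[ 0.4308709  -0.01503316  0.14219556] [ 0.70515353  0.02122383 -0.76979788  2.02358481  0.01630612  1.10277584
 -0.07284211]
peach [207.6 380.2  15.2 269. ] [ 0.587  -0.3442  0.028 ]
peach [236.7 358.   13.3 113. ] [ 0.5754 -0.2769  0.028 ]
peach [267.  339.4  13.3 281.5] [ 0.5716 -0.2068  0.028 ]
peach [312.  252.6  11.5 344. ] [ 0.4295 -0.0129  0.028 ]
peach [ 57.5 178.5  17.7 215.5] [-0.15   -0.4666  0.028 ]
peach [155.7  35.6  14.7 596.5] [-0.7578  0.0166  0.028 ]
peach [ 31.   58.   65.8 620. ] [-0.8369 -0.4109  0.028 ]
peach [402.8 182.2  11.8 395. ] [ 0.5751 -0.209   0.028 ]
peach [431.1 180.4  12.  408. ] [ 0.5798 -0.2771  0.028 ]
peach [460.1 176.7  12.1 420. ] [ 0.5893 -0.3472  0.028 ]
```

View pics/t4.png

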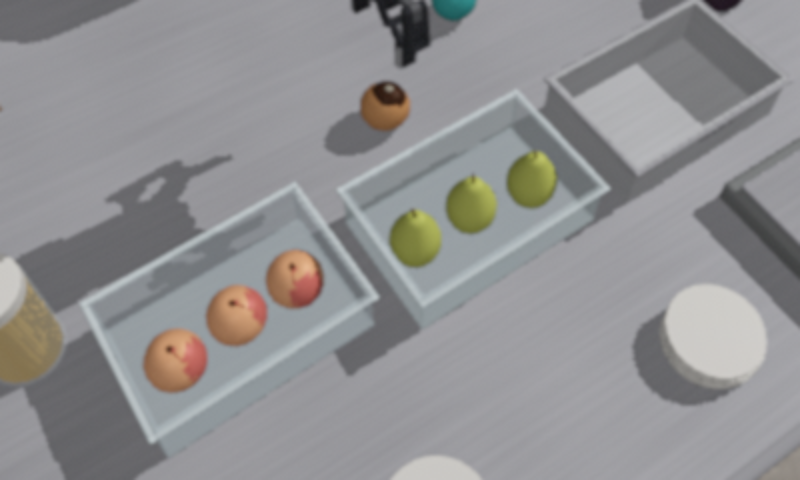

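The three peaches lie in a row in the peach tub and the pears still stand. The rotten peach is at (385,105), below the gripper.

Emit:
jog_arm(
  dr=[
    [0,0,0],
    [0,0,0],
    [0,0,0],
    [0,0,0],
    [0,0,0],
    [0,0,0],
    [0,0,0],
    [0,0,0],
    [0,0,0],
    [0,0,0],
  ],
  translation=[
    [0,0,0.5],
    [0,0,0.8],
    [0,0,1],
    [0,0,1],
    [0,0,0.8],
    [0,0,0.5],
    [0,0,0.35],
    [0,0,0.22],
    [0,0,0.12],
    [0,0,0],
  ],
  jaw=[1,1,1,1,1,1,1,1,1,1],
)

```text
clock: 43.85
position: [0.4307, -0.0141, 0.0102]
ee_rot: [0.707, 0.707, 0.0, 0.0]
ft_force: [0.6, 0.0, 0.4]
grip_width: 0.998
grasp_force: 0.0
```

Emit:
jog_arm(
  dr=[
    [0,0,0],
    [0,0,0],
    [0,0,0],
    [0,0,0],
    [0,0,0],
    [0,0,0],
    [0,0,0],
    [0,0,0],
    [0,0,0],
    [0,0,0],
  ],
  translation=[
    [0,0,0],
    [0,0,0],
    [0,0,0],
    [0,0,0],
    [0,0,0],
    [0,0,0],
    [0,0,0],
    [0,0,0],
    [0,0,0],
    [0,0,0],
  ],
  jaw=[0.9,0.82,0.75,0.7,0.65,0.6,0.5,0.4,0.3,0.3],
)

```text
clock: 44.85
position: [0.4307, -0.0142, 0.0105]
ee_rot: [0.707, 0.707, -0.0, 0.0]
ft_force: [-2.3, 1.0, 6.8]
grip_width: 0.69
grasp_force: 25.2
```

Emit:
jog_arm(
  dr=[
    [0,0,0],
    [0,0,0],
    [0,0,0],
    [0,0,0],
    [0,0,0],
    [0,0,0],
    [0,0,0],
    [0,0,0],
    [0,0,0],
  ],
  translation=[
    [0,0,-0.2],
    [0,0,-0.4],
    [0,0,-0.6],
    [0,0,-0.8],
    [0,0,-1],
    [0,0,-1],
    [0,0,-0.6],
    [0,0,0],
    [0,0,0],
  ],
  jaw=[0.3,0.3,0.3,0.3,0.3,0.3,0.3,0.3,0.3],
)

```text
clock: 45.75
position: [0.4303, -0.0143, 0.125]
ee_rot: [0.707, 0.707, -0.0, 0.0]
ft_force: [-0.6, 0.1, -0.7]
grip_width: 0.688
grasp_force: 27.2
```

Emit:
jog_arm(
  dr=[
    [0,0,0],
    [0,0,0],
    [0,0,0],
    [0,0,0],
    [0,0,0],
    [0,0,0],
    [0,0,0],
    [0,0,0],
    [0,0,0],
    [0,0,0],
  ],
  translation=[
    [0.5,0,0],
    [0.9,0,0],
    [1,0.2,0],
    [1,0.4,0],
    [1,0.6,0],
    [1,0.8,0],
    [1,0.9,0],
    [1,0.9,0],
    [1,0.8,0],
    [1,0.7,0],
  ],
  jaw=[0.3,0.3,0.3,0.3,0.3,0.3,0.3,0.3,0.3,0.3],
)

```text
clock: 46.75
position: [0.5627, 0.2231, 0.1235]
ee_rot: [0.707, 0.707, -0.001, -0.001]
ft_force: [0.5, -0.8, -0.5]
grip_width: 0.685
grasp_force: 27.1
```

Emit:
jog_arm(
  dr=[
    [0,0,0],
    [0,0,0],
    [0,0,0],
    [0,0,0],
    [0,0,0],
    [0,0,0],
  ],
  translation=[
    [0.9,0.6,0],
    [0.5,0.4,0],
    [0.29,0.19,0],
    [0,0,0],
    [0,0,0],
    [0,0,0],
  ],
  jaw=[0.3,0.3,0.3,0.3,0.3,0.3],
)

```text
clock: 47.35
position: [0.5924, 0.2622, 0.1249]
ee_rot: [0.707, 0.707, -0.0, 0.0]
ft_force: [0.9, -0.3, -0.3]
grip_width: 0.687
grasp_force: 27.2
```

Emit:
jog_arm(
  dr=[
    [0,0,0],
    [0,0,0],
    [0,0,0],
    [0,0,0],
    [0,0,0],
    [0,0,0],
    [0,0,0],
    [0,0,0],
    [0,0,0],
    [0,0,0],
  ],
  translation=[
    [0,0,0.4],
    [0,0,0.7],
    [0,0,0.9],
    [0,0,0.8],
    [0,0,0.7],
    [0,0,0.4],
    [0,0,0.24],
    [0,0,0.1],
    [0,0,0],
    [0,0,0],
  ],
  jaw=[0.3,0.3,0.3,0.3,0.3,0.3,0.3,0.3,0.3,0.3],
)

```text
clock: 48.35
position: [0.5931, 0.2634, 0.0198]
ee_rot: [0.707, 0.707, 0.001, 0.0]
ft_force: [0.0, 0.1, -0.1]
grip_width: 0.686
grasp_force: 27.2
```

Emit:
jog_arm(
  dr=[
    [0,0,0],
    [0,0,0],
    [0,0,0],
    [0,0,0],
  ],
  translation=[
    [0,0,0.05],
    [0,0,0.04],
    [0,0,0.02],
    [0,0,0],
  ],
  jaw=[0.3,0.3,0.3,0.3],
)

```text
clock: 48.75
position: [0.5926, 0.2631, 0.0163]
ee_rot: [0.707, 0.707, -0.0, 0.0]
ft_force: [0.0, -0.7, -1.8]
grip_width: 0.687
grasp_force: 27.2
```

Emit:
jog_arm(
  dr=[
    [0,0,0],
    [0,0,0],
  ],
  translation=[
    [0,0,0.03],
    [0,0,0],
  ],
  jaw=[0.3,0.3],
)

```text
clock: 48.95
position: [0.5926, 0.2631, 0.0155]
ee_rot: [0.707, 0.707, -0.0, 0.0]
ft_force: [0.4, 0.9, -1.9]
grip_width: 0.688
grasp_force: 27.2
```

Emit:
jog_arm(
  dr=[
    [0,0,0],
    [0,0,0],
  ],
  translation=[
    [0,0,0.03],
    [0,0,0],
  ],
  jaw=[0.3,0.3],
)

```text
clock: 49.15
position: [0.5927, 0.2632, 0.0149]
ee_rot: [0.707, 0.707, 0.0, 0.0]
ft_force: [0.7, 0.7, -0.8]
grip_width: 0.689
grasp_force: 27.2
```

Emit:
jog_arm(
  dr=[
    [0,0,0],
    [0,0,0],
  ],
  translation=[
    [0,0,0.02],
    [0,0,0],
  ],
  jaw=[0.3,0.3],
)

```text
clock: 49.35
position: [0.5927, 0.2634, 0.0147]
ee_rot: [0.707, 0.707, 0.0, 0.0]
ft_force: [-1.3, -0.8, 4.5]
grip_width: 0.686
grasp_force: 27.5
```

Emit:
jog_arm(
  dr=[
    [0,0,0],
    [0,0,0],
    [0,0,0],
    [0,0,0],
    [0,0,0],
    [0,0,0],
    [0,0,0],
    [0,0,0],
  ],
  translation=[
    [0,0,0],
    [0,0,0],
    [0,0,0],
    [0,0,0],
    [0,0,0],
    [0,0,0],
    [0,0,0],
    [0,0,0],
  ],
  jaw=[0.65,0.69,0.73,0.8,0.87,0.95,1,1],
)

```text
clock: 50.15
position: [0.5927, 0.2631, 0.0143]
ee_rot: [0.707, 0.707, -0.0, 0.0]
ft_force: [-0.0, 0.5, 0.7]
grip_width: 0.997
grasp_force: 0.0
```

Emit:
jog_arm(
  dr=[
    [0,0,0],
    [0,0,0],
    [0,0,0],
    [0,0,0],
    [0,0,0],
    [0,0,0],
    [0,0,0],
    [0,0,0],
    [0,0,0],
    [0,0,0],
  ],
  translation=[
    [0,0,0],
    [0,0,-0.2],
    [0,0,-0.5],
    [0,0,-0.8],
    [0,0,-1],
    [0,0,-1],
    [0,0,-1],
    [0,0,-1],
    [0,0,-0.6],
    [0,0,0],
  ],
  jaw=[1,1,1,1,1,1,1,1,1,1],
)

```text
clock: 51.15
position: [0.5936, 0.264, 0.1697]
ee_rot: [0.707, 0.707, 0.002, 0.001]
ft_force: [0.3, -0.2, 0.0]
grip_width: 1.0
grasp_force: 0.0
```

Run:
```python
from h import *
S=optics.camera("scene"); cv2.imwrite("pics/end.png",S["color"][:,:,::-1])
```

```text
(no output)
```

View pics/end.png

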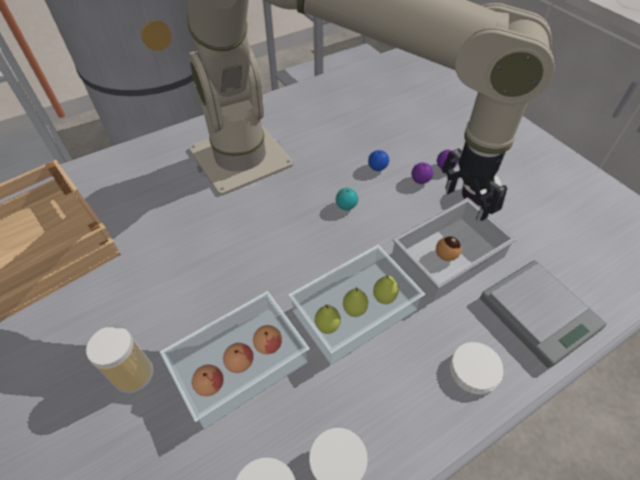

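All fruits are in place: the rotten peach at (449,248) in the metal tub, the pears upright, the peaches in a row, and the jar unmoved. The gripper is clear.

```bash
python3 -c "
from workcell import manip
print(manip.hand_in())"
```

```text
the job is handed in; nothing more can be done
None
```

All five fruits are sorted and the job is handed in at about 51 s: both pears stand upright in the pear tub, both sound peaches are in the peach tub, and the rotten peach is in the metal tub. Each was lowered until it touched the floor before release. The petal jar looked unmoved in the last picture; the berry pot was hidden behind the gripper, but the arm never went near it.

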